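# Fetch the loupe from behind the pigment jars

## Robot

A 6-joint arm with a two-finger parallel gripper is mounted at the origin on the work surface. World frame = base frame: x ahead of the robot, y to its left, z up, the work surface at z = 0. Lengths are in m, angles in rad, forces in N, time in s.
With the tool pointing down it reaches from about 0.3 to 0.95 m from the base axis. Payload 3.1 kg.
Tool frame: the origin (TCP) lies on the centre line of the jaws, within the pads' length; the fingertips stand 19 mm ahead of it and the grasp point (between the pads) is the TCP; z points along the fingers, y is the line along which they close (so a half turn about z gives the same grasp; the last joint's range is limited). The gripper opens to 85 mm and grips with 20 to 120 N. Pads are 22 mm wide; open, the fingers measure 114 mm over their backs; the gripper's body (76 mm by 85 mm) begins 54 mm behind the grasp point. The pads swing forward as they close: fully open they stand 13 mm farther back than shut.
Start: joints at [1.058, 0.308, 1.634, -0, 1.2, -0.07], TCP at [0.268, 0.565, 0.25] pointing down, gripper open.
Joint ranges: [-3.06, 3.06], [-0.79, 1.96], [0.05, 2.63], [-1.19, 4.34], [0.05, 2.64], [-2.94, 2.94]. Speed limits (rad/s): [2.79, 2.79, 3.14, 3.14, 3.14, 3.14].

## Interface

Orientations are given as a unit quaternion [x, y, z, w].
In Python, from plant import monitor, cams, robot gives the robot as it stands.
- The arm moves only by the tool play_rows, never from a script. Its arguments are lists of equal length, an entry for each row: "slide": the shift along the tool's x, y, z in mm, a list of three; "turn": the turn about the tool's z in rad. In form: {"slide": [[tx, ty, tz], ...], "turn": [turn, ...]}. A call has 1 to 12 rows; each row is the pose to reach, as a shift and turn from the pose commanded when the call began, along the tool's axes at that moment; what a row does not reach only later rows make up. A row lasts 1/12 s, in which the tool goes at most 41.7 mm and 7.16 degrees, less where a joint would pass 70% of its speed; a pose out of reach is approached as far as the arm can. A call with a gripper value outside its range is refused whole. "jaw" is the closure, from 0 (fully open) to 1 (shut), set as the call begins (left out, the last holds). The fingers move at their own pace and stop on an object; "squeeze" is the grip in N (left out, the last holds). Time passes only in rows, so rows that repeat a pose let the fingers close. It gives the time, the measured TCP pose, the force, the opening and the grip force at its end, in the units of the state.
- monitor.state(): the state, without advancing time (a new reading comes with each control period).
- cams.grab_frame(name): name is "scene" or "top"; returns a dict with "pixels" (400x640x3 uint8, red, green, blue), "mtx" (3x3 intrinsics, pixels), "xyz" and "rotation" of the camera in the world. Camera axes: x right, y up, looking along -z (the intrinsics and any distortion apply to the point x, -y, -z); pixel columns grow to the right and rows downward; lengths in m; the calibration is good to about 2 mm. A picture is of the moment at which its call begins. There is no depth.
- robot.close_job(): hands the job in; it is judged then, once.
Trained networks look in a picture, given as the dict that the camera call returned (one of the last four; its "shot" number tells which), for a name from the list of things; names that differ only in an ending like _2 or _b are one class to them, and where a whole thing is asked for, a point or a joint stands for the part that bears it (a point fixed in the world has none). Each returns a list of dicts, best first, with "score" (0 to 1); they miss things now and then, are a little off and sometimes report something else, mostly with a low value. They report only what shows in the picture. A call takes as long as a camera call. They do not tell look-alikes from the thing itself.
- cams.cut_out(target, picture): "pixels" (400x640 bool, what is visible of it) and "rect" ([centre column, centre row, width, height] in pixels, round what is visible of it).
The state is a dict: "time_s": time; "joints": joint angles; "joint_vel": joint speeds; "tau": joint torques, N m; "tcp_pos": TCP position; "tcp_rot": TCP orientation; "force": force on the tool from outside, world axes, zero at the start; "wrist_torque": the same for the moment, N m; "gripper_width": opening from 0.0 (shut) to 1.0 (fully open); "grip_force": force on a finger pad.
Only numpy, scipy, OpenCV 4.12 (cv2) and the standard library are available. Lean on these libraries where they do the work, as an engineer would, in place of code of your own. Each camera call takes 0.05 s, during which the arm holds its last target. There are 200 camera calls.

## Task

The loupe is at the back of the divided tote, behind the three glass jars. First move all three jars out onto the dark blue mat, then take the loupe and stand it upright on the middle of the wooden work block, and only then put each jar back into the compartment of its own size. Keep the jars upright, set them down gently, let go of everything, and leave the dropper bottle alone.

Things in the scene. Friction and masses are not known exactly. Their poses are not given: they have to be found in the camera images.
- jar_large: the widest and tallest of three loose closed glass jars, straight round cylinder of diameter 62 mm and height 90 mm, pale inside, top 20 mm is a black lid of the same diameter. Weighs about 300 g. Origin: centre of its underside, z up. Starts upright in its own compartment.
- jar_medium: the middle-sized of three loose closed glass jars, straight round cylinder of diameter 46 mm and height 76 mm, pale inside, top 20 mm is a black lid of the same diameter. Weighs about 160 g. Origin: centre of its underside, z up. Starts upright in its own compartment.
- jar_small: the narrowest and shortest of three loose closed glass jars, straight round cylinder of diameter 30 mm and height 62 mm, pale inside, top 20 mm is a black lid of the same diameter. Weighs about 70 g. Origin: centre of its underside, z up. Starts upright in its own compartment.
- well_large: large compartment of the white tote, for the large jar: fixed wooden insert 86 mm square, 24 mm high, with a square pocket 78 mm wide, open on top. Origin: centre of its underside, 6 mm above the table; pocket floor 4 mm above the origin. The three inserts touch, in one row along their common y axis (86 mm apart, order changes); +x points to the tote's rear trough.
- well_medium: medium compartment of the white tote, for the medium jar: fixed wooden insert 86 mm square, 24 mm high, with a square pocket 62 mm wide, open on top. Origin: centre of its underside, 6 mm above the table; pocket floor 4 mm above the origin. The three inserts touch, in one row along their common y axis (86 mm apart, order changes); +x points to the tote's rear trough.
- well_small: small compartment of the white tote, for the small jar: fixed wooden insert 86 mm square, 24 mm high, with a square pocket 46 mm wide, open on top. Origin: centre of its underside, 6 mm above the table; pocket floor 4 mm above the origin. The three inserts touch, in one row along their common y axis (86 mm apart, order changes); +x points to the tote's rear trough.
- loupe: loose black eyepiece magnifier, upright stepped cylinder 34 mm high: lower 24 mm of diameter 34 mm, upper 10 mm of 26 mm with a lens; 50 g. Origin: centre of underside. Starts behind the jars in the tote's rear trough: floor 6 mm above the table, 46 mm wide between inserts and back wall (16 mm above its floor), open-ended, parallel to the inserts' y, 66 mm beyond their row.
- mat: flat dark blue rectangular cloth-faced board, fixed, 260 mm along x, 160 mm along y, 3 mm thick, to one side of the tote: the side area. Origin: centre of its underside, at table height; x along its long side.
- block: fixed square wooden work block, 100 x 100 mm and 18 mm high, on the other side of the tote. Origin: centre of its underside, at table height; its top is 18 mm above the origin.
- dropper: bystander: small loose amber dropper bottle with a white nozzle, diameter 34 mm, 74 mm high in all, standing on the table just beyond the tote's back wall, some 65 to 80 mm beyond the trough's mid-line. Origin: centre of its underside.
There are look-alikes about, which are no part of the job. What is meant by the loupe is not green, purple or yellow, and is the smaller of those in its own colour.

How it is judged:
By the outcome, as a careful person would: the job done as asked, in the order asked, and still so for the second after the job is handed in, with the robot touching nothing.
It also fails if it takes over 144 s, if anything falls off the work surface, if the arm or the gripper's body presses on something with over 40 N, if the wrist force passes 120 N, or if a joint passes its speed limit or range.

## Working session

There is one attempt and no reset: what is moved stays moved. The work goes in short steps, Python scripts to look and compute and a tool call to move; the robot and the scene stay as the last step left them, time stands still between calls to the robot, and variables do not carry over. Pictures are saved under pics/ and viewed, at most 14 in all, crops included, and the job is handed in when it is done.

Besides the shell and the picture viewer there is one more tool, called after "Call:" as a command line: name --pt "numbers of a row" for each row, then --argument value for the rest. play_rows: Moves the arm, as the interface text tells. Its arguments: {"type":"object","properties":{"slide":{"type":"array"},"turn":{"type":"array"},"jaw":{"type":"number"},"squeeze":{"type":"number"}},"required":["slide","turn"]}

```bash
ls; mkdir -p pics; python3 - <<'E'
from plant import monitor,cams,robot
import cv2,numpy as np,pickle
s=monitor.state();print(s)
for n in("scene","top"):
    p=cams.grab_frame(n);cv2.imwrite(f"pics/{n}0.png",p["pixels"][:,:,::-1]);pickle.dump(p,open(f"{n}0.pkl","wb"))
    print(n,p["mtx"],p["xyz"],p["rotation"],[k for k in p])
    for t in["jar_large","jar_medium","jar_small","well_large","well_medium","well_small","loupe","mat","block","dropper"]:
        print(t,[(round(d["score"],2),[round(float(x)) for x in d["rect"]]) for d in cams.cut_out(t,p)])
E
```

```text
pics
{'time_s': 0.0, 'joints': array([ 1.05829771e+00,  3.09009304e-01,  1.63519001e+00,  2.61562633e-05,
        1.19970359e+00, -6.96750564e-02]), 'joint_vel': array([ 8.07183565e-04, -1.53149638e-03, -3.42965606e-05,  4.20934203e-05,
       -2.37968220e-03, -1.82900275e-04]), 'tau': array([ 8.55642575e-04, -4.15259135e+01, -2.76663744e+01, -7.34160585e-05,
        1.01234374e-02,  1.55957355e-05]), 'tcp_pos': array([0.26742831, 0.56403249, 0.24904271]), 'tcp_rot': array([ 2.19611653e-01,  9.75586689e-01, -1.10303372e-03, -3.43182791e-04]), 'force': array([-0.28279375,  0.0485692 ,  0.85057933]), 'wrist_torque': array([-0.01290162,  0.01134058, -0.00369973]), 'grip_force': 0.0, 'gripper_width': 1.0020977521612602}
scene [[400.03100903   0.         327.40245244]
 [  0.         400.03100903 201.32457286]
 [  0.           0.           1.        ]] [ 0.89049685 -0.34567313  0.77239499] [0.26184836 0.07993037 0.29986882 0.91385188] ['pixels', 'mtx', 'xyz', 'rotation', 'shot']
jar_large [(0.65, [312, 166, 25, 48])]
jar_medium [(0.82, [265, 228, 27, 41])]
jar_small [(0.75, [290, 195, 16, 
[... 515 characters left out ...]
          1.        ]] [0.55821552 0.02502046 1.04280223] [-0.02235419  0.02890871  0.71503156 -0.69813641] ['pixels', 'mtx', 'xyz', 'rotation', 'shot']
jar_large [(0.9, [294, 228, 26, 22])]
jar_medium [(0.91, [368, 221, 25, 19])]
jar_small []
well_large [(0.57, [298, 229, 40, 37])]
well_medium [(0.87, [366, 220, 38, 34]), (0.65, [197, 241, 47, 50])]
well_small [(0.6, [332, 169, 17, 16]), (0.55, [334, 227, 37, 39])]
loupe [(0.72, [361, 158, 14, 19]), (0.72, [340, 137, 18, 17]), (0.72, [391, 159, 13, 20]), (0.58, [357, 196, 10, 12]), (0.46, [401, 185, 13, 16])]
mat [(0.87, [463, 252, 81, 110])]
block [(0.61, [364, 222, 39, 36]), (0.58, [197, 241, 49, 46])]
dropper [(0.49, [333, 169, 16, 15])]
```

```bash
python3 - <<'E'
import cv2
a=cv2.imread("pics/scene0.png");cv2.imwrite("pics/s_crop.png",cv2.resize(a[80:380,60:460],(800,600),interpolation=cv2.INTER_CUBIC))
b=cv2.imread("pics/top0.png");cv2.imwrite("pics/t_crop.png",cv2.resize(b[90:330,160:520],(800,533),interpolation=cv2.INTER_CUBIC))
E
```

```text
(no output)
```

View pics/s_crop.png

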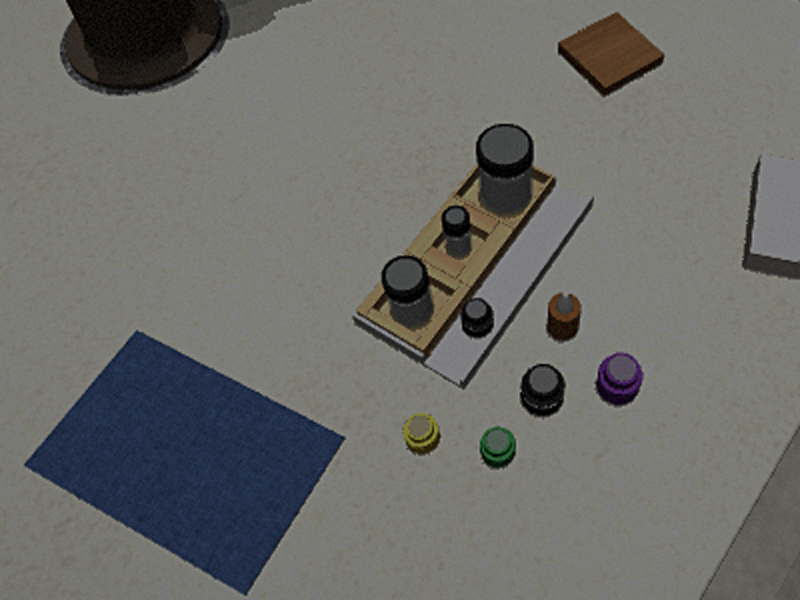

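View pics/t_crop.png

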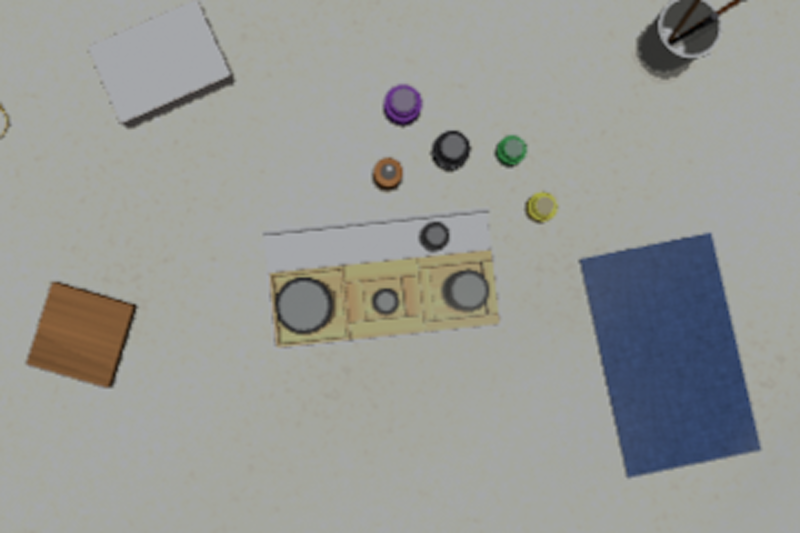

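The loupe candidates in the scene picture are black (298,238) in the trough, black (331,275) beyond the tote, yellow (271,296), green (308,303) and purple (370,268). The black one at (298,238), top picture (355,196), fits: it is the smaller of the two black ones and sits in the rear trough. The mat is on the -y side and the block on the +y side. From left to right in the top picture the jars are large, small, medium.

```bash
cat > h.py <<'E'
import numpy as np,cv2
from scipy.spatial.transform import Rotation as R
from scipy.optimize import minimize
def proj(p,X):
    c=R.from_quat(p["rotation"]).inv().apply(np.atleast_2d(X)-p["xyz"])
    c=c*[1,-1,-1]; u=c@np.array(p["mtx"]).T; return u[:,:2]/u[:,2:]
def ray(p,uv,z):
    d=np.linalg.inv(p["mtx"])@[uv[0],uv[1],1]; d=R.from_quat(p["rotation"]).apply(d*[1,-1,-1])
    return p["xyz"]+d*(z-p["xyz"][2])/d[2]
def cyl(q,r,z0,z1):
    a=np.linspace(0,2*np.pi,40); return np.array([[q[0]+r*np.cos(t),q[1]+r*np.sin(t),z] for z in(z0,z1) for t in a])
def box(q,lx,ly,z0,z1):
    c,s=np.cos(q[2]),np.sin(q[2])
    return np.array([[q[0]+c*x-s*y,q[1]+s*x+c*y,z] for x in(-lx/2,lx/2) for y in(-ly/2,ly/2) for z in(z0,z1)])
S=8
def hullmask(pts):
    m=np.zeros((400*4,640*4),np.uint8)
    cv2.fillConvexPoly(m,cv2.convexHull(np.round((pts+.5)*4).astype(np.int32)),1); return m
def fit(model,q0,obs,step):
    """obs: list of (picture, mask)"""
    H=[]
    for p,m in obs:
        n,l,st,_=cv2.connectedComponentsWithStats(m.astype(np.uint8)); m=l==1+np.argmax(st[1:,4])
        ys,xs=np.nonzero(m); c=np.concatenate([np.c_[xs+a,ys+b] for a in(0,1) for b in(0,1)]).astype(float)-.5
        H.append((p,hullmask(c)))
    def f(q):
        e=0
        for p,h in H:
            g=hullmask(proj(p,model(q))); e+=1-(g&h).sum()/(g|h).sum()
        return e
    q0=np.array(q0,float);sx=np.vstack([q0]+[q0+np.eye(len(q0))[i]*step[i] for i in range(len(q0))])
    r=minimize(f,q0,method="Nelder-Mead",options=dict(initial_simplex=sx,xatol=2e-4,fatol=1e-4)); return r.x,r.fun
E
cat > m0.py <<'E'
from h import *
from plant import cams
P={n:cams.grab_frame(n) for n in("scene","top")}
def near(t,n,c,r=15):
    for d in cams.cut_out(t,P[n]):
        if np.hypot(d["rect"][0]-c[0],d["rect"][1]-c[1])<r: return [(P[n],d["pixels"])]
    print("miss",t,n);return[]
C=dict(jar_large=[(312,166),(294,228),.031,.018,.1],jar_medium=[(265,228),(368,221),.023,.018,.086],jar_small=[(290,195),(334,226),.015,.016,.072],
 loupe=[(297,238),(356,196),.017,.006,.035],loupe_other=[(331,275),(363,158),.0,.0,.03],dropper=[(340,237),(333,169),.017,0,.06])
for t,(s,u,r,z0,z1) in C.items():
    q=ray(P["top"],u,z1)[:2]
    if t=="loupe_other": print(t,q);continue
    for nm,o in(("s",near(t,"scene",s)),("t",near(t,"top",u))):
        if o: print(t,nm,q.round(4),*fit(lambda q:cyl(q,r,z0,z1),q,o,[.008,.008]))
for t,s,u,lx,ly,z0,z1 in(("mat",(153,312),(463,252),.26,.16,0,.003),("block",(366,106),(197,241),.1,.1,0,.018)):
    q=ray(P["top"],u,z1)[:2]
    o=near(t,"scene",s)+near(t,"top",u)
    if t=="mat": o=[(p,cv2.inRange(cv2.cvtColor(p["pixels"],cv2.COLOR_RGB2HSV),(100,110,20),(130,255,255))>0) for p in P.values()]
    for k in(o,o[:1],o[1:]):
        if k: print(t,*min((fit(lambda q:box(q,lx,ly,z0,z1),[*q,a],k,[.01,.01,.1]) for a in(-.3,.3)),key=lambda r:r[1]))
o=[]
for n,(x0,x1,y0,y1) in(("scene",(235,340,140,262)),("top",(280,388,200,250))):
    m=cv2.inRange(cv2.cvtColor(P[n]["pixels"],cv2.COLOR_RGB2HSV),(12,60,40),(35,255,255))>0
    z=np.zeros_like(m);z[y0:y1,x0:x1]=m[y0:y1,x0:x1];z=cv2.morphologyEx(z.astype(np.uint8),cv2.MORPH_CLOSE,np.ones((9,9)))
    o.append((P[n],z));print(n,cv2.boundingRect(z))
q=ray(P["top"],(334,226),.03)[:2]
for k in(o,o[:1],o[1:]): print("tote",*fit(lambda q:box(q,.086,.258,.006,.03),[*q,0.03],k,[.01,.01,.05]))
im=P["scene"]["pixels"][215:305,260:360,::-1];cv2.imwrite("pics/lc.png",cv2.resize(im,None,fx=6,fy=6,interpolation=cv2.INTER_CUBIC))
E
python3 m0.py
```

```text
jar_large s [0.5502 0.0786] [0.55364225 0.07185366] 0.07403055229142186
jar_large t [0.5502 0.0786] [0.55027053 0.07534975] 0.0624733475479744
jar_medium s [ 0.5625 -0.0991] [ 0.56394665 -0.1052363 ] 0.056308741578640964
jar_medium t [ 0.5625 -0.0991] [ 0.56340368 -0.10362764] 0.037924865831842625
jar_small s [ 0.5524 -0.0175] [ 0.55527758 -0.01480852] 0.13367692059913028
jar_small t [ 0.5524 -0.0175] [ 0.55423806 -0.01538663] 0.09624724061810153
miss loupe top
loupe s [ 0.6271 -0.0772] [ 0.62787387 -0.07569083] 0.11018014243820695
loupe_other [ 0.7252789  -0.09882614]
dropper s [ 0.6943 -0.0193] [ 0.70223239 -0.02218922] 0.20733917245545153
dropper t [ 0.6943 -0.0193] [ 0.69883006 -0.02140803] 0.10468227424749166
mat [ 0.48352616 -0.3497627   0.17387765] 0.1224689942319287
mat [ 0.48319466 -0.34928133  0.1747982 ] 0.00955064281039586
mat [ 0.48541081 -0.35055505  0.17350812] 0.10314155177293494
block [ 0.52357786  0.33822798 -0.31863409] 0.07537746959426883
block [ 0.52400109  0.33858592 -0.32040628] 0.03857188396557221
block [ 0.52333819  0.33757366 -0.30375585] 0.029520848162439606
scene (238, 162, 102, 95)
top (282, 203, 102, 43)
tote [ 0.55748086 -0.01452095  0.07894923] 0.0859076133448099
tote [ 0.55635206 -0.01022706  0.07600596] 0.06230542300528841
tote [ 0.5576807  -0.01532538  0.08262217] 0.009519688446559926
```

View pics/lc.png

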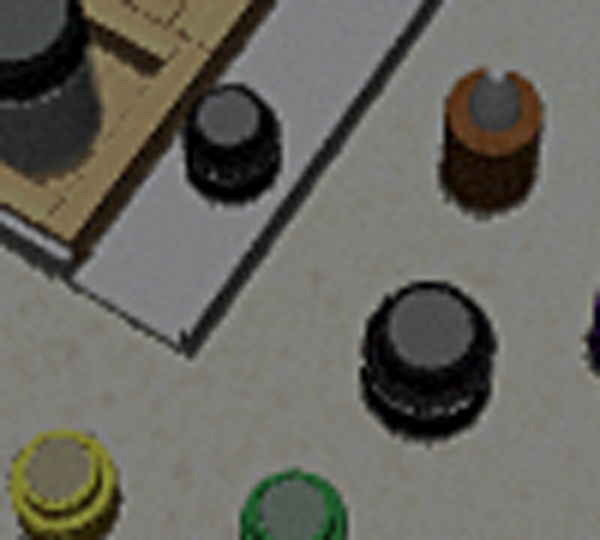

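The crop confirms it: the small black loupe stands in the trough at crop (232,145), and the other black one at (428,360) is clearly larger and outside the tote. I start with the medium jar, since it is nearest the mat.

Call:
play_rows --pt "-20 -18 2" --pt "-50 -42 5" --pt "-82 -70 8" --pt "-114 -98 11" --pt "-146 -126 14" --pt "-178 -154 17" --pt "-210 -182 19" --pt "-242 -210 22" --pt "-277 -238 25" --pt "-277 -238 25" --turn '[-0.06, -0.12, -0.18, -0.24, -0.3, -0.36, -0.42, -0.48, -0.523, -0.523]' --jaw 0 --squeeze 40

```text
time_s: 2.73
tcp_pos: [0.4178, 0.2263, 0.2251]
tcp_rot: [-0.039, 0.999, -0.001, 0.0]
force: [-0.0, -0.6, -0.0]
gripper_width: 1.002
grip_force: 0.0
```

```bash
cat > g.py <<'E'
# usage: g.py x y z [yaw]  -> slide (mm) from here in tool axes, turn
import sys
from h import *
from plant import monitor
s=monitor.state();t=np.array(list(map(float,sys.argv[1:4])));r=R.from_quat(s["tcp_rot"])
ax=r.as_matrix(); yaw=np.arctan2(-ax[0,1],ax[1,1]); want=float(sys.argv[4]) if len(sys.argv)>4 else .08
print("slide",(r.inv().apply(t-s["tcp_pos"])*1e3).round(1),"turn",round(-(want-yaw),3),"pos",s["tcp_pos"].round(4),"t",s["time_s"],"z",ax[:,2].round(3),"J6",s["joints"][5].round(2))
E
python3 g.py 0.5635 -0.104 0.2
```

```text
slide [-119.8 -340.4   26.1] turn -0.003 pos [0.4178 0.2263 0.2251] t 2.7333 z [ 0.001 -0.003 -1.   ] J6 -1.24
```

Call:
play_rows --pt "-10 -25 3" --pt "-22 -60 8" --pt "-34 -97 14" --pt "-46 -133 20" --pt "-60 -170 26" --pt "-73 -206 32" --pt "-86 -243 38" --pt "-98 -280 44" --pt "-112 -318 50" --pt "-120 -340 55" --pt "-120 -340 55" --turn '[0, 0, 0, 0, 0, 0, 0, 0, 0, 0, 0]'

```text
time_s: 3.65
tcp_pos: [0.5649, -0.1025, 0.1697]
tcp_rot: [-0.038, 0.999, -0.001, 0.001]
force: [-0.7, -0.8, 0.0]
gripper_width: 1.003
grip_force: 0.0
```

```bash
python3 g.py 0.5635 -0.104 0.062
```

```text
slide [  1.7  -1.2 107.7] turn -0.004 pos [ 0.5649 -0.1025  0.1697] t 3.65 z [ 0.002 -0.002 -1.   ] J6 -1.9
```

Call:
play_rows --pt "2 -1 20" --pt "2 -1 45" --pt "2 -1 70" --pt "2 -1 90" --pt "2 -1 103" --pt "2 -1 107" --pt "2 -1 107" --pt "2 -1 107" --turn '[0, 0, 0, 0, 0, 0, 0, 0]'

```text
time_s: 4.32
tcp_pos: [0.5619, -0.0992, 0.0641]
tcp_rot: [-0.04, 0.999, -0.0, 0.001]
force: [0.1, 0.4, -0.2]
gripper_width: 0.995
grip_force: 0.0
```

Call:
play_rows --pt "0 0 0" --pt "0 0 0" --pt "0 0 0" --pt "0 0 0" --pt "0 0 0" --pt "0 0 0" --pt "0 0 0" --pt "0 0 0" --pt "0 0 0" --pt "0 0 0" --turn '[0, 0, 0, 0, 0, 0, 0, 0, 0, 0]' --jaw 1 --squeeze 30

```text
time_s: 5.15
tcp_pos: [0.5622, -0.1, 0.0647]
tcp_rot: [-0.04, 0.999, -0.0, 0.001]
force: [-0.8, -0.4, 6.4]
gripper_width: 0.528
grip_force: 31.1
```

Call:
play_rows --pt "0 0 -4" --pt "0 0 -12" --pt "0 0 -26" --pt "0 0 -42" --pt "0 0 -54" --pt "0 0 -60" --pt "0 0 -60" --turn '[0, 0, 0, 0, 0, 0, 0]'

```text
time_s: 5.73
tcp_pos: [0.5623, -0.0997, 0.1252]
tcp_rot: [-0.04, 0.999, -0.0, 0.002]
force: [-0.7, -0.0, -1.4]
gripper_width: 0.532
grip_force: 30.9
```

```bash
python3 g.py 0.563 -0.336 0.1; python3 -c "
from plant import monitor;s=monitor.state();print(s['gripper_width'],s['grip_force'],s['force'])"
```

```text
slide [  18.3 -235.5   25.4] turn 0.0 pos [ 0.5623 -0.0997  0.1252] t 5.7333 z [ 0.003 -0.001 -1.   ] J6 -1.9
0.5316661309431727 30.90923845767975 [-0.6670083  -0.02878305 -1.36982683]
```

Call:
play_rows --pt "1 -10 0" --pt "3 -32 0" --pt "5 -62 2" --pt "8 -95 5" --pt "11 -130 10" --pt "13 -165 14" --pt "15 -195 18" --pt "17 -218 22" --pt "18 -231 25" --pt "18 -235 25" --pt "18 -235 25" --pt "18 -235 25" --turn '[0, 0, 0, 0, 0, 0, 0, 0, 0, 0, 0, 0]'

```text
time_s: 6.73
tcp_pos: [0.5615, -0.334, 0.0976]
tcp_rot: [-0.04, 0.999, 0.001, -0.001]
force: [0.0, 0.4, -1.5]
gripper_width: 0.533
grip_force: 31.0
```

```bash
python3 g.py 0.563 -0.336 0.0575
```

```text
slide [-1.4 -2.2 40.1] turn 0.0 pos [ 0.5615 -0.334   0.0976] t 6.7333 z [-0.001  0.002 -1.   ] J6 -2.26
```

Lower gently, in small final steps.

Call:
play_rows --pt "-1 -2 8" --pt "-1 -2 20" --pt "-1 -2 30" --pt "-1 -2 35" --pt "-1 -2 37" --pt "-1 -2 38.5" --pt "-1 -2 39.5" --pt "-1 -2 40" --pt "-1 -2 40" --turn '[0, 0, 0, 0, 0, 0, 0, 0, 0]'

```text
time_s: 7.48
tcp_pos: [0.5634, -0.3373, 0.0586]
tcp_rot: [-0.04, 0.999, -0.0, 0.0]
force: [0.8, 0.3, -0.1]
gripper_width: 0.534
grip_force: 31.0
```

Call:
play_rows --pt "0 0 0.3" --pt "0 0 0.6" --pt "0 0 0.6" --pt "0 0 0.6" --turn '[0, 0, 0, 0]'

```text
time_s: 7.82
tcp_pos: [0.5632, -0.3372, 0.0579]
tcp_rot: [-0.04, 0.999, -0.0, 0.0]
force: [0.8, -0.1, -1.5]
gripper_width: 0.529
grip_force: 31.0
```

Call:
play_rows --pt "0 0 0" --pt "0 0 0" --pt "0 0 0" --pt "0 0 0" --pt "0 0 0" --pt "0 0 -8" --pt "0 0 -30" --pt "0 0 -65" --pt "0 0 -100" --pt "0 0 -110" --turn '[0, 0, 0, 0, 0, 0, 0, 0, 0, 0]' --jaw 0

```text
time_s: 8.65
tcp_pos: [0.5664, -0.3393, 0.175]
tcp_rot: [-0.04, 0.999, -0.003, 0.004]
force: [1.1, -0.2, 2.2]
gripper_width: 1.002
grip_force: 0.0
```

```bash
python3 g.py 0.5545 -0.0152 0.15
```

```text
slide [-13.9 324.2  22.9] turn 0.0 pos [ 0.5664 -0.3393  0.175 ] t 8.65 z [ 0.009 -0.006 -1.   ] J6 -2.26
```

Call:
play_rows --pt "0 10 2" --pt "-2 40 5" --pt "-4 78 10" --pt "-5 117 14" --pt "-7 156 18" --pt "-8 195 20" --pt "-10 234 22" --pt "-11 270 22" --pt "-12 300 22" --pt "-13 318 22" --pt "-13 323 22" --pt "-13 323 22" --turn '[0, 0, 0, 0, 0, 0, 0, 0, 0, 0, 0, 0]' --jaw 0.4

```text
time_s: 9.65
tcp_pos: [0.5484, -0.0122, 0.1441]
tcp_rot: [-0.042, 0.999, 0.0, -0.002]
force: [0.3, 1.1, 0.4]
gripper_width: 0.597
grip_force: 0.0
```

```bash
python3 - <<'E'
from h import *
from plant import cams
P={n:cams.grab_frame(n) for n in("scene","top")}
for n,c in(("scene",(0,0)),("top",(0,0))):
    for t,r,h in(("jar_medium",.023,.076),):
        for d in cams.cut_out(t,P[n])[:1]:
            print(n,d["score"],d["rect"],*fit(lambda q:cyl(q,r,.003,.003+h),[.563,-.336],[(P[n],d["pixels"])],[.008,.008]))
cv2.imwrite("pics/s1.png",P["scene"]["pixels"][:,:,::-1])
E
python3 g.py 0.5545 -0.0152 0.056
```

```text
scene 0.71 [178.2, 318.8, 37.5, 37.6] [ 0.56433166 -0.33726148] 0.040474741326841146
top 0.81 [461.4, 218.4, 30.0, 19.3] [ 0.56422009 -0.33681232] 0.04845478824876004
slide [-4.5 -0.4 89.3] turn -0.001 pos [ 0.55   -0.0152  0.1453] t 9.85 z [-0.001 -0.    -1.   ] J6 -1.76
```

View pics/s1.png

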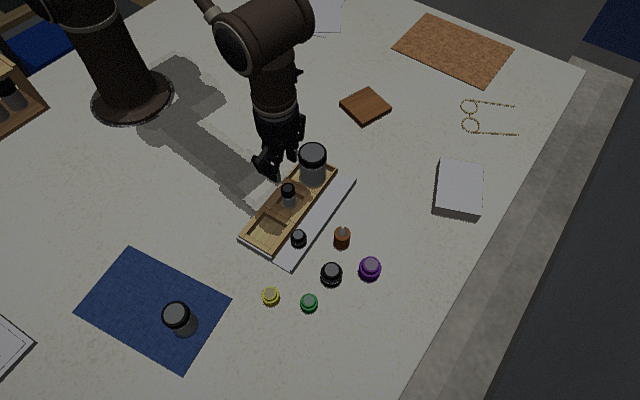

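The medium jar stands upright on the mat at (180,318). The gripper is above the small jar at (288,193).

Call:
play_rows --pt "-4 0 15" --pt "-4.5 0 38" --pt "-4.5 0 60" --pt "-4.5 0 76" --pt "-4.5 0 85" --pt "-4.5 0 89" --pt "-4.5 0 89" --pt "-4.5 0 89" --turn '[0, 0, 0, 0, 0, 0, 0, 0]'

```text
time_s: 10.52
tcp_pos: [0.5553, -0.0144, 0.0572]
tcp_rot: [-0.04, 0.999, -0.0, 0.001]
force: [0.3, -1.4, -0.5]
gripper_width: 0.597
grip_force: 0.0
```

Call:
play_rows --pt "0 0 0" --pt "0 0 0" --pt "0 0 0" --pt "0 0 0" --pt "0 0 0" --pt "0 0 0" --pt "0 0 0" --pt "0 0 0" --turn '[0, 0, 0, 0, 0, 0, 0, 0]' --jaw 1 --squeeze 30

```text
time_s: 11.18
tcp_pos: [0.5557, -0.0138, 0.0578]
tcp_rot: [-0.04, 0.999, -0.0, 0.001]
force: [-0.3, -1.2, 5.1]
gripper_width: 0.343
grip_force: 29.9
```

Call:
play_rows --pt "0 0 -4" --pt "0 0 -12" --pt "0 0 -26" --pt "0 0 -42" --pt "0 0 -54" --pt "0 0 -60" --pt "0 0 -60" --turn '[0, 0, 0, 0, 0, 0, 0]'

```text
time_s: 11.77
tcp_pos: [0.556, -0.0137, 0.1186]
tcp_rot: [-0.04, 0.999, -0.0, 0.002]
force: [0.1, -0.8, -1.8]
gripper_width: 0.342
grip_force: 29.7
```

```bash
python3 g.py 0.484 -0.350 0.1
```

```text
slide [  98.8 -329.4   18.4] turn 0.0 pos [ 0.556  -0.0137  0.1186] t 11.7667 z [ 0.004 -0.    -1.   ] J6 -1.75
```

Call:
play_rows --pt "3 -10 0" --pt "11 -36 0" --pt "21 -70 0" --pt "32 -107 2" --pt "43 -144 5" --pt "54 -181 8" --pt "65 -218 11" --pt "76 -255 14" --pt "87 -290 16" --pt "95 -315 17" --pt "98 -327 18" --pt "98.5 -329 18" --turn '[0, 0, 0, 0, 0, 0, 0, 0, 0, 0, 0, 0]'

```text
time_s: 12.77
tcp_pos: [0.4812, -0.3519, 0.0975]
tcp_rot: [-0.038, 0.999, 0.0, -0.001]
force: [0.4, -0.4, -1.3]
gripper_width: 0.342
grip_force: 29.8
```

Call:
play_rows --pt "0 0 5" --pt "0 0 15" --pt "0 0 25" --pt "0 0 32" --pt "0 0 38" --pt "0 0 41" --pt "0 0 41" --pt "0 0 41" --turn '[0, 0, 0, 0, 0, 0, 0, 0]'

```text
time_s: 13.43
tcp_pos: [0.483, -0.3492, 0.0575]
tcp_rot: [-0.04, 0.999, 0.0, -0.0]
force: [-0.3, -0.2, 0.4]
gripper_width: 0.343
grip_force: 29.8
```

```bash
python3 g.py 0.484 -0.350 0.0508
```

```text
slide [-0.9 -0.9  6.7] turn 0.001 pos [ 0.483  -0.3492  0.0575] t 13.4333 z [-0.  0. -1.] J6 -2.35
```

Call:
play_rows --pt "0 0 2" --pt "0 0 3.5" --pt "0 0 4.5" --pt "0 0 5.3" --pt "0 0 5.9" --pt "0 0 6.3" --pt "0 0 6.7" --pt "0 0 7" --pt "0 0 7" --pt "0 0 7" --turn '[0, 0, 0, 0, 0, 0, 0, 0, 0, 0]'

```text
time_s: 14.27
tcp_pos: [0.4829, -0.3496, 0.0509]
tcp_rot: [-0.04, 0.999, -0.0, -0.0]
force: [-0.2, 0.4, 2.1]
gripper_width: 0.344
grip_force: 30.0
```

Call:
play_rows --pt "0 0 0" --pt "0 0 0" --pt "0 0 0" --pt "0 0 0" --pt "0 0 -3" --pt "0 0 -12" --pt "0 0 -35" --pt "0 0 -70" --pt "0 0 -100" --pt "0 0 -115" --pt "0 0 -115" --turn '[0, 0, 0, 0, 0, 0, 0, 0, 0, 0, 0]' --jaw 0

```text
time_s: 15.18
tcp_pos: [0.4859, -0.352, 0.1719]
tcp_rot: [-0.04, 0.999, -0.004, 0.004]
force: [0.1, -0.5, 1.1]
gripper_width: 1.0
grip_force: 0.0
```

```bash
python3 g.py 0.5515 0.0735 0.16
```

```text
slide [-99.4 419.    9.4] turn 0.0 pos [ 0.4859 -0.352   0.1719] t 15.1833 z [ 0.008 -0.007 -1.   ] J6 -2.35
```

Call:
play_rows --pt "-4 15 0" --pt "-10 45 0" --pt "-18 80 2" --pt "-28 118 4" --pt "-37 156 6" --pt "-46 194 8" --pt "-55 232 8" --pt "-64 270 8" --pt "-73 308 8" --pt "-82 345 8" --pt "-91 382 8" --pt "-97 408 8" --turn '[0, 0, 0, 0, 0, 0, 0, 0, 0, 0, 0, 0]'

```text
time_s: 16.18
tcp_pos: [0.5449, 0.0687, 0.1559]
tcp_rot: [-0.041, 0.999, 0.001, -0.002]
force: [0.1, -0.3, 0.6]
gripper_width: 1.005
grip_force: 0.0
```

Call:
play_rows --pt "-2 9 0" --pt "-2 9 0" --pt "-2 9 0" --pt "-2 9 0" --turn '[0, 0, 0, 0]'

```text
time_s: 16.52
tcp_pos: [0.5471, 0.0731, 0.1568]
tcp_rot: [-0.04, 0.999, -0.0, -0.001]
force: [-0.5, -0.6, 2.0]
gripper_width: 0.998
grip_force: 0.0
```

```bash
python3 g.py 0.5515 0.0735 0.072
```

```text
slide [-4.6  0.1 84.8] turn -0.0 pos [0.5471 0.0731 0.1568] t 16.5167 z [-0.002 -0.001 -1.   ] J6 -1.6
```

Call:
play_rows --pt "-4 0 10" --pt "-4.5 0 28" --pt "-4.5 0 50" --pt "-4.5 0 68" --pt "-4.5 0 80" --pt "-4.5 0 84.5" --pt "-4.5 0 84.5" --pt "-4.5 0 84.5" --turn '[0, 0, 0, 0, 0, 0, 0, 0]'

```text
time_s: 17.18
tcp_pos: [0.5531, 0.0739, 0.0733]
tcp_rot: [-0.04, 0.999, -0.0, 0.0]
force: [0.2, -0.2, 0.0]
gripper_width: 0.999
grip_force: 0.0
```

Call:
play_rows --pt "0 0 0" --pt "0 0 0" --pt "0 0 0" --pt "0 0 0" --pt "0 0 0" --pt "0 0 0" --pt "0 0 0" --pt "0 0 0" --turn '[0, 0, 0, 0, 0, 0, 0, 0]' --jaw 1 --squeeze 40

```text
time_s: 17.85
tcp_pos: [0.554, 0.0745, 0.0747]
tcp_rot: [-0.04, 0.999, -0.0, 0.002]
force: [0.2, -0.3, 6.0]
gripper_width: 0.714
grip_force: 44.3
```

Call:
play_rows --pt "0 0 -4" --pt "0 0 -12" --pt "0 0 -26" --pt "0 0 -40" --pt "0 0 -48" --pt "0 0 -50" --pt "0 0 -50" --pt "0 0 -50" --turn '[0, 0, 0, 0, 0, 0, 0, 0]'

```text
time_s: 18.52
tcp_pos: [0.5519, 0.0744, 0.1226]
tcp_rot: [-0.04, 0.999, -0.0, -0.001]
force: [-0.3, 0.9, -3.9]
gripper_width: 0.719
grip_force: 44.3
```

```bash
python3 g.py 0.405 -0.364 0.1
```

```text
slide [ 181.5 -425.2   22.8] turn 0.0 pos [0.5519 0.0744 0.1226] t 18.5167 z [-0.001 -0.    -1.   ] J6 -1.6
```

Call:
play_rows --pt "4 -10 0" --pt "15 -34 0" --pt "28 -65 0" --pt "42 -98 0" --pt "56 -131 0" --pt "70 -164 0" --pt "84 -197 0" --pt "98 -230 0" --pt "112 -263 0" --pt "126 -296 0" --pt "140 -329 0" --pt "154 -362 0" --turn '[0, 0, 0, 0, 0, 0, 0, 0, 0, 0, 0, 0]'

```text
time_s: 19.52
tcp_pos: [0.426, -0.3002, 0.1223]
tcp_rot: [-0.04, 0.999, 0.001, -0.001]
force: [1.2, 0.1, -3.5]
gripper_width: 0.715
grip_force: 44.6
```

Call:
play_rows --pt "11 -26 2" --pt "20 -46 5" --pt "26 -59 12" --pt "28 -63 20" --pt "28 -63 30" --pt "28 -63 38" --pt "28 -63 44" --pt "28 -63 47" --pt "28 -63 47" --pt "28 -63 47" --turn '[0, 0, 0, 0, 0, 0, 0, 0, 0, 0]'

```text
time_s: 20.35
tcp_pos: [0.4056, -0.363, 0.076]
tcp_rot: [-0.041, 0.999, 0.0, -0.0]
force: [-0.9, -0.4, -3.2]
gripper_width: 0.716
grip_force: 44.6
```

```bash
python3 g.py 0.405 -0.364 0.067
```

```text
slide [ 0.7 -1.   9. ] turn 0.002 pos [ 0.4056 -0.363   0.076 ] t 20.35 z [-0.  0. -1.] J6 -2.46
```

Call:
play_rows --pt "0 0 2" --pt "0 0 4" --pt "0 0 5.5" --pt "0 0 6.5" --pt "0 0 7.2" --pt "0 0 7.7" --pt "0 0 8.1" --pt "0 0 8.4" --pt "0 0 8.4" --pt "0 0 8.4" --turn '[0, 0, 0, 0, 0, 0, 0, 0, 0, 0]'

```text
time_s: 21.18
tcp_pos: [0.4052, -0.3639, 0.0678]
tcp_rot: [-0.04, 0.999, -0.0, 0.0]
force: [0.4, 0.2, -3.4]
gripper_width: 0.719
grip_force: 44.6
```

Still hanging (-3.4 N); go on slowly.

Call:
play_rows --pt "0 0 0.4" --pt "0 0 0.8" --pt "0 0 1.2" --pt "0 0 1.2" --pt "0 0 1.2" --turn '[0, 0, 0, 0, 0]'

```text
time_s: 21.6
tcp_pos: [0.4053, -0.3639, 0.0677]
tcp_rot: [-0.04, 0.999, 0.0, -0.0]
force: [-3.4, 0.9, 6.6]
gripper_width: 0.717
grip_force: 45.3
```

Call:
play_rows --pt "0 0 -0.5" --pt "0 0 -0.5" --pt "0 0 -0.5" --pt "0 0 -0.5" --pt "0 0 -4" --pt "0 0 -12" --pt "0 0 -35" --pt "0 0 -65" --pt "0 0 -85" --pt "0 0 -90" --pt "0 0 -90" --turn '[0, 0, 0, 0, 0, 0, 0, 0, 0, 0, 0]' --jaw 0

```text
time_s: 22.52
tcp_pos: [0.4066, -0.3652, 0.1593]
tcp_rot: [-0.04, 0.999, -0.002, 0.002]
force: [-0.2, -0.6, -0.8]
gripper_width: 0.999
grip_force: 0.0
```

```bash
python3 g.py 0.6285 -0.0757 0.13
```

```text
slide [-244.3  270.9   29. ] turn 0.0 pos [ 0.4066 -0.3652  0.1593] t 22.5167 z [ 0.004 -0.004 -1.   ] J6 -2.46
```

Call:
play_rows --pt "-10 11 0" --pt "-30 33 0" --pt "-55 61 0" --pt "-80 89 3" --pt "-105 117 8" --pt "-130 145 13" --pt "-155 173 18" --pt "-180 201 22" --pt "-205 228 26" --pt "-226 251 28" --pt "-240 267 28" --pt "-244 271 28" --turn '[0, 0, 0, 0, 0, 0, 0, 0, 0, 0, 0, 0]' --jaw 0.25

```text
time_s: 23.52
tcp_pos: [0.6273, -0.0707, 0.1264]
tcp_rot: [-0.042, 0.999, 0.001, -0.001]
force: [-0.2, -0.4, 0.4]
gripper_width: 0.748
grip_force: 0.0
```

```bash
python3 - <<'E'
from h import *
from plant import cams
P={n:cams.grab_frame(n) for n in("scene","top")}
for n in P:
    for t,r,h,z in(("jar_medium",.023,.076,.003),("jar_small",.015,.062,.003),("jar_large",.031,.09,.003)):
        g=dict(jar_medium=[.563,-.336],jar_small=[.484,-.35],jar_large=[.405,-.364])[t]
        for d in cams.cut_out(t,P[n])[:1]:
            print(n,t,round(d["score"],2),np.round(d["rect"]),*fit(lambda q:cyl(q,r,z,z+h),g,[(P[n],d["pixels"])],[.008,.008]))
    for d in cams.cut_out("loupe",P[n]):
        print(np.round(d["rect"]),d["score"])
        if n=="scene" and np.hypot(d["rect"][0]-297,d["rect"][1]-238)<10: print(*fit(lambda q:cyl(q,.017,.006,.035),[.628,-.076],[(P[n],d["pixels"])],[.008,.008]))
cv2.imwrite("pics/s2.png",P["scene"]["pixels"][:,:,::-1])
E
python3 g.py 0.6285 -0.0757 0.032
```

```text
scene jar_small 0.61 [146. 300.  28.  21.] [ 0.47928186 -0.34963976] 0.05658311024580187
scene jar_large 0.87 [108. 280.  55.  51.] [ 0.40361164 -0.3632441 ] 0.04279118163490925
[371. 269.  27.  27.] 0.86
[307. 304.  18.  18.] 0.83
[299. 237.  15.  20.] 0.79
[ 0.62758869 -0.07586232] 0.04494151446747385
[271. 298.  18.  23.] 0.7
[332. 277.  20.  26.] 0.59
top jar_medium 0.78 [460. 221.  30.  15.] [ 0.56322684 -0.33643905] 0.05836783758514763
top jar_small 0.67 [464. 252.  21.  15.] [ 0.48138287 -0.35006027] 0.056069822798201496
top jar_large 0.83 [474. 283.  38.  31.] [ 0.40353515 -0.36351456] 0.05331287115500105
[339. 136.  16.  16.] 0.84
[390. 154.   8.   8.] 0.6
slide [-2.1 -0.7 96.8] turn -0.001 pos [ 0.6264 -0.0752  0.1288] t 24.0167 z [ 0. -0. -1.] J6 -1.84
```

View pics/s2.png

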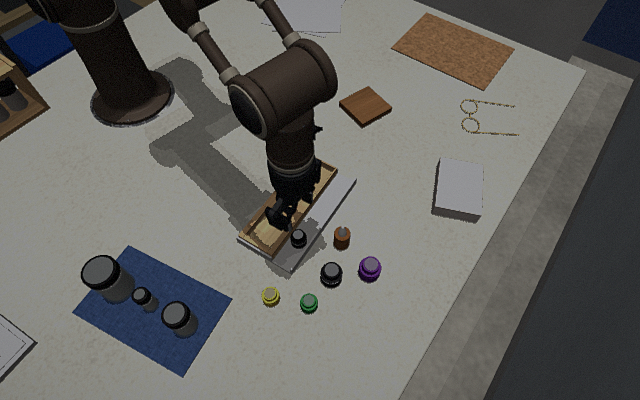

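All three jars are upright on the mat at (105,278), (145,298) and (178,318). Now the loupe at (299,238).

Call:
play_rows --pt "-1.5 -0.5 12" --pt "-1.5 -0.5 32" --pt "-1.5 -0.5 55" --pt "-1.5 -0.5 75" --pt "-1.5 -0.5 88" --pt "-1.5 -0.5 94" --pt "-1.5 -0.5 97" --pt "-1.5 -0.5 97" --pt "-1.5 -0.5 97" --turn '[0, 0, 0, 0, 0, 0, 0, 0, 0]'

```text
time_s: 24.77
tcp_pos: [0.6292, -0.0747, 0.0324]
tcp_rot: [-0.04, 0.999, -0.0, 0.001]
force: [-0.7, -0.2, 0.3]
gripper_width: 0.751
grip_force: 0.0
```

Call:
play_rows --pt "0 0 0" --pt "0 0 0" --pt "0 0 0" --pt "0 0 0" --pt "0 0 0" --pt "0 0 0" --pt "0 0 0" --pt "0 0 0" --turn '[0, 0, 0, 0, 0, 0, 0, 0]' --jaw 1 --squeeze 25

```text
time_s: 25.43
tcp_pos: [0.6294, -0.0746, 0.0329]
tcp_rot: [-0.04, 0.999, -0.0, 0.001]
force: [-1.0, 0.2, 5.9]
gripper_width: 0.385
grip_force: 25.2
```

Call:
play_rows --pt "0 0 -4" --pt "0 0 -12" --pt "0 0 -28" --pt "0 0 -46" --pt "0 0 -60" --pt "0 0 -68" --pt "0 0 -70" --pt "0 0 -70" --turn '[0, 0, 0, 0, 0, 0, 0, 0]'

```text
time_s: 26.1
tcp_pos: [0.6287, -0.0746, 0.1024]
tcp_rot: [-0.04, 0.999, -0.0, 0.001]
force: [0.3, -0.7, -1.5]
gripper_width: 0.385
grip_force: 24.9
```

```bash
python3 g.py 0.5237 0.338 0.08; python3 -c "
from plant import monitor;s=monitor.state();print(s['gripper_width'],s['grip_force'],s['force'])"
```

```text
slide [ 71.6 419.7  22.2] turn 0.0 pos [ 0.6287 -0.0746  0.1024] t 26.1 z [ 0.001 -0.    -1.   ] J6 -1.84
0.3849959026129357 24.930380880832672 [ 0.25342781 -0.66127288 -1.5211355 ]
```

Call:
play_rows --pt "2 10 0" --pt "5 32 0" --pt "11 63 0" --pt "17 98 0" --pt "23 133 0" --pt "29 168 0" --pt "35 203 0" --pt "41 238 0" --pt "47 273 0" --pt "53 308 0" --pt "59 343 0" --pt "64 375 0" --turn '[0, 0, 0, 0, 0, 0, 0, 0, 0, 0, 0, 0]'

```text
time_s: 27.1
tcp_pos: [0.5318, 0.2962, 0.1001]
tcp_rot: [-0.04, 0.999, -0.0, -0.002]
force: [-1.0, -0.1, -0.6]
gripper_width: 0.385
grip_force: 25.0
```

Call:
play_rows --pt "4 24 2" --pt "7 38 5" --pt "7.5 44 10" --pt "7.5 44.5 16" --pt "7.5 44.5 24" --pt "7.5 44.5 34" --pt "7.5 44.5 42" --pt "7.5 44.5 47" --pt "7.5 44.5 49" --pt "7.5 44.5 49" --pt "7.5 44.5 49" --turn '[0, 0, 0, 0, 0, 0, 0, 0, 0, 0, 0]'

```text
time_s: 28.02
tcp_pos: [0.5237, 0.3376, 0.0525]
tcp_rot: [-0.04, 0.999, 0.0, 0.0]
force: [-0.1, 0.5, -0.2]
gripper_width: 0.384
grip_force: 25.0
```

```bash
python3 g.py 0.5237 0.338 0.0445; python3 - <<'E'
from h import *
from plant import cams
p=cams.grab_frame("scene")
for t,g in(("block",None),("loupe",None)):
    for d in cams.cut_out(t,p):
        c=d["rect"]
        if np.hypot(c[0]-366,c[1]-106)<30: print(t,round(d["score"],2),np.round(c))
im=p["pixels"][60:160,300:440,::-1];cv2.imwrite("pics/s3.png",cv2.resize(im,None,fx=5,fy=5,interpolation=cv2.INTER_CUBIC))
E
```

```text
slide [-0.   0.4  8. ] turn -0.0 pos [0.5237 0.3376 0.0525] t 28.0167 z [ 0.  0. -1.] J6 -1.15
block 0.93 [367. 111.  52.  35.]
loupe 0.41 [369.  97.   4.  17.]
```

View pics/s3.png

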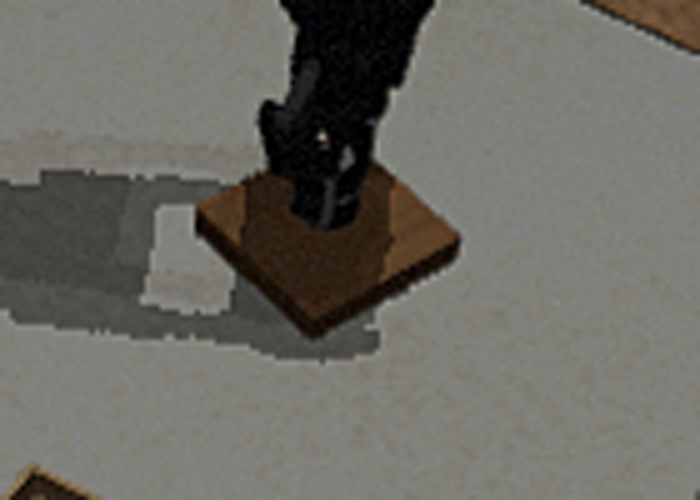

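The loupe hangs above the middle of the block, around crop (325,215). Lower it slowly.

Call:
play_rows --pt "0 0 2" --pt "0 0 4" --pt "0 0 5.5" --pt "0 0 6.3" --pt "0 0 6.8" --pt "0 0 7.2" --pt "0 0 7.6" --pt "0 0 7.6" --pt "0 0 7.6" --turn '[0, 0, 0, 0, 0, 0, 0, 0, 0]'

```text
time_s: 28.92
tcp_pos: [0.5235, 0.338, 0.045]
tcp_rot: [-0.04, 0.999, 0.0, 0.0]
force: [0.9, 1.0, 0.2]
gripper_width: 0.388
grip_force: 25.0
```

Call:
play_rows --pt "0 0 0.3" --pt "0 0 0.5" --pt "0 0 0.5" --pt "0 0 0.5" --turn '[0, 0, 0, 0]'

```text
time_s: 29.25
tcp_pos: [0.5235, 0.338, 0.045]
tcp_rot: [-0.04, 0.999, 0.0, 0.0]
force: [-1.6, -1.5, 4.7]
gripper_width: 0.386
grip_force: 25.2
```

Contact (4.7 N). Release, and rise.

Call:
play_rows --pt "0 0 -0.3" --pt "0 0 -0.3" --pt "0 0 -0.3" --pt "0 0 -0.3" --pt "0 0 -3" --pt "0 0 -12" --pt "0 0 -35" --pt "0 0 -65" --pt "0 0 -95" --pt "0 0 -110" --pt "0 0 -115" --pt "0 0 -115" --turn '[0, 0, 0, 0, 0, 0, 0, 0, 0, 0, 0, 0]' --jaw 0

```text
time_s: 30.25
tcp_pos: [0.5248, 0.3387, 0.1622]
tcp_rot: [-0.04, 0.999, 0.001, 0.002]
force: [-0.2, -0.3, -1.3]
gripper_width: 1.0
grip_force: 0.0
```

```bash
python3 g.py 0.4035 -0.3635 0.16
```

```text
slide [ 177.2 -690.2    0. ] turn 0.0 pos [0.5248 0.3387 0.1622] t 30.25 z [ 0.004  0.002 -1.   ] J6 -1.15
```

Call:
play_rows --pt "3 -12 0" --pt "10 -40 0" --pt "19 -75 0" --pt "28 -110 0" --pt "37 -145 0" --pt "46 -180 0" --pt "55 -215 0" --pt "64 -250 0" --pt "72 -280 0" --pt "80 -310 0" --pt "86 -335 0" --pt "89 -345 0" --turn '[0, 0, 0, 0, 0, 0, 0, 0, 0, 0, 0, 0]'

```text
time_s: 31.25
tcp_pos: [0.4593, -0.016, 0.1574]
tcp_rot: [-0.039, 0.999, -0.0, -0.003]
force: [0.2, -0.3, -0.4]
gripper_width: 1.003
grip_force: 0.0
```

Call:
play_rows --pt "3 -12 0" --pt "10 -40 0" --pt "19 -75 0" --pt "28 -110 0" --pt "37 -145 0" --pt "46 -180 0" --pt "55 -215 0" --pt "64 -250 0" --pt "72 -280 0" --pt "80 -310 0" --pt "86 -335 0" --pt "89 -345 0" --turn '[0, 0, 0, 0, 0, 0, 0, 0, 0, 0, 0, 0]'

```text
time_s: 32.25
tcp_pos: [0.3999, -0.3665, 0.1581]
tcp_rot: [-0.039, 0.999, 0.0, -0.001]
force: [0.8, -0.4, 0.3]
gripper_width: 0.996
grip_force: 0.0
```

```bash
python3 - <<'E'
from h import *
from plant import cams
P={n:cams.grab_frame(n) for n in("scene","top")}
for n in P:
    for d in cams.cut_out("loupe",P[n]):
        q=ray(P[n],d["rect"][:2],.035)
        if q[1]>.2:print(n,round(d["score"],2),np.round(d["rect"]),*fit(lambda q:cyl(q,.017,.018,.047),[.5237,.338],[(P[n],d["pixels"])],[.008,.008]))
im=P["scene"]["pixels"][60:160,300:440,::-1];cv2.imwrite("pics/s4.png",cv2.resize(im,None,fx=5,fy=5,interpolation=cv2.INTER_CUBIC))
E
python3 g.py 0.4045 -0.3636 0.067
```

```text
scene 0.57 [364.  99.  13.  22.] [0.52111585 0.33974249] 0.08170995670995673
top 0.56 [195. 242.  15.  14.] [0.52147793 0.33825517] 0.15343074968233794
slide [-4.  -1.8 91.2] turn -0.0 pos [ 0.4005 -0.3624  0.1582] t 32.45 z [-0.002  0.003 -1.   ] J6 -2.47
```

View pics/s4.png

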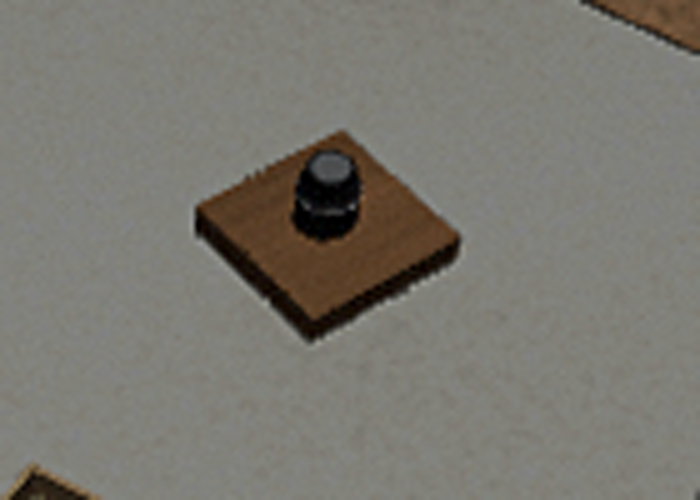

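The loupe stands upright mid-block; its base is at crop (325,222). Now the large jar goes back.

Call:
play_rows --pt "-3 -1.5 10" --pt "-4 -1.8 30" --pt "-4 -1.8 52" --pt "-4 -1.8 72" --pt "-4 -1.8 84" --pt "-4 -1.8 90" --pt "-4 -1.8 90" --pt "-4 -1.8 90" --turn '[0, 0, 0, 0, 0, 0, 0, 0]'

```text
time_s: 33.12
tcp_pos: [0.4058, -0.3653, 0.0696]
tcp_rot: [-0.04, 0.999, -0.0, 0.0]
force: [-0.1, -0.7, -0.3]
gripper_width: 1.001
grip_force: 0.0
```

Call:
play_rows --pt "0 0 0" --pt "0 0 0" --pt "0 0 0" --pt "0 0 0" --pt "0 0 0" --pt "0 0 0" --pt "0 0 0" --pt "0 0 0" --turn '[0, 0, 0, 0, 0, 0, 0, 0]' --jaw 1 --squeeze 40

```text
time_s: 33.78
tcp_pos: [0.4063, -0.366, 0.071]
tcp_rot: [-0.04, 0.999, -0.001, 0.001]
force: [0.2, 2.5, 6.3]
gripper_width: 0.717
grip_force: 44.2
```

Call:
play_rows --pt "0 0 -4" --pt "0 0 -12" --pt "0 0 -26" --pt "0 0 -42" --pt "0 0 -54" --pt "0 0 -60" --pt "0 0 -60" --pt "0 0 -60" --turn '[0, 0, 0, 0, 0, 0, 0, 0]'

```text
time_s: 34.45
tcp_pos: [0.4053, -0.3657, 0.1296]
tcp_rot: [-0.04, 0.999, -0.0, 0.0]
force: [-1.2, 0.2, -4.2]
gripper_width: 0.715
grip_force: 44.3
```

```bash
python3 g.py 0.551 0.0707 0.125
```

```text
slide [-180.1  423.3    4.5] turn 0.0 pos [ 0.4053 -0.3657  0.1296] t 34.45 z [ 0. -0. -1.] J6 -2.46
```

Call:
play_rows --pt "-4 10 0" --pt "-14 33 0" --pt "-28 66 0" --pt "-42 99 0" --pt "-56 132 0" --pt "-70 165 0" --pt "-84 198 0" --pt "-98 231 0" --pt "-112 264 0" --pt "-126 297 0" --pt "-140 330 0" --pt "-154 362 0" --turn '[0, 0, 0, 0, 0, 0, 0, 0, 0, 0, 0, 0]'

```text
time_s: 35.45
tcp_pos: [0.5287, 0.0103, 0.1283]
tcp_rot: [-0.04, 0.999, 0.0, -0.001]
force: [0.9, 0.3, -2.4]
gripper_width: 0.718
grip_force: 44.5
```

Call:
play_rows --pt "-11 26 1" --pt "-20 46 2" --pt "-26 58 3" --pt "-27 61 4" --pt "-27 61 4" --pt "-27 61 4" --pt "-27 61 4" --turn '[0, 0, 0, 0, 0, 0, 0]'

```text
time_s: 36.03
tcp_pos: [0.5511, 0.0693, 0.1251]
tcp_rot: [-0.039, 0.999, -0.0, -0.001]
force: [0.4, -0.1, -3.2]
gripper_width: 0.715
grip_force: 44.6
```

```bash
python3 g.py 0.5515 0.0707 0.077
```

```text
slide [-0.5  1.4 48.1] turn -0.001 pos [0.5511 0.0693 0.1251] t 36.0333 z [-0.001 -0.001 -1.   ] J6 -1.6
```

Call:
play_rows --pt "-0.5 1.4 6" --pt "-0.5 1.4 16" --pt "-0.5 1.4 26" --pt "-0.5 1.4 34" --pt "-0.5 1.4 40" --pt "-0.5 1.4 43" --pt "-0.5 1.4 44.5" --pt "-0.5 1.4 45.5" --pt "-0.5 1.4 46.3" --pt "-0.5 1.4 46.8" --pt "-0.5 1.4 46.8" --pt "-0.5 1.4 46.8" --turn '[0, 0, 0, 0, 0, 0, 0, 0, 0, 0, 0, 0]'

```text
time_s: 37.03
tcp_pos: [0.5526, 0.072, 0.079]
tcp_rot: [-0.04, 0.999, -0.0, 0.0]
force: [0.3, -0.4, -3.0]
gripper_width: 0.719
grip_force: 44.6
```

Call:
play_rows --pt "0 0 0.4" --pt "0 0 0.8" --pt "0 0 0.8" --pt "0 0 0.8" --turn '[0, 0, 0, 0]'

```text
time_s: 37.37
tcp_pos: [0.5525, 0.072, 0.078]
tcp_rot: [-0.04, 0.999, -0.0, 0.0]
force: [0.1, -0.9, -3.0]
gripper_width: 0.716
grip_force: 44.6
```

Call:
play_rows --pt "0 0 0.4" --pt "0 0 0.8" --pt "0 0 0.8" --pt "0 0 0.8" --turn '[0, 0, 0, 0]'

```text
time_s: 37.7
tcp_pos: [0.5525, 0.072, 0.078]
tcp_rot: [-0.04, 0.999, -0.0, 0.0]
force: [-2.7, 0.7, 6.2]
gripper_width: 0.716
grip_force: 45.2
```

Call:
play_rows --pt "0 0 0.3" --pt "0 0 0.5" --pt "0 0 0.5" --turn '[0, 0, 0]'

```text
time_s: 37.95
tcp_pos: [0.5526, 0.0721, 0.078]
tcp_rot: [-0.04, 0.999, -0.0, 0.0]
force: [-3.6, -0.4, 8.0]
gripper_width: 0.718
grip_force: 45.5
```

In contact with the pocket floor. Release, and rise.

Call:
play_rows --pt "0 0 -0.9" --pt "0 0 -0.9" --pt "0 0 -0.9" --pt "0 0 -0.9" --pt "0 0 -4" --pt "0 0 -12" --pt "0 0 -35" --pt "0 0 -65" --pt "0 0 -82" --pt "0 0 -85" --pt "0 0 -85" --turn '[0, 0, 0, 0, 0, 0, 0, 0, 0, 0, 0]' --jaw 0

```text
time_s: 38.87
tcp_pos: [0.5538, 0.0721, 0.1637]
tcp_rot: [-0.04, 0.999, 0.0, 0.002]
force: [0.0, 0.0, 0.4]
gripper_width: 1.0
grip_force: 0.0
```

```bash
python3 g.py 0.4825 -0.350 0.14
```

```text
slide [ 104.9 -415.    23.2] turn 0.0 pos [0.5538 0.0721 0.1637] t 38.8667 z [ 0.004  0.    -1.   ] J6 -1.6
```

Call:
play_rows --pt "4 -14 0" --pt "11 -44 0" --pt "20 -80 2" --pt "29 -116 5" --pt "38 -152 8" --pt "47 -188 12" --pt "57 -225 15" --pt "67 -265 18" --pt "77 -305 20" --pt "87 -345 22" --pt "96 -380 22" --pt "102 -402 22" --turn '[0, 0, 0, 0, 0, 0, 0, 0, 0, 0, 0, 0]' --jaw 0.4

```text
time_s: 39.87
tcp_pos: [0.4808, -0.3397, 0.1375]
tcp_rot: [-0.039, 0.999, 0.0, -0.001]
force: [0.2, 0.3, 0.5]
gripper_width: 0.6
grip_force: 0.0
```

Call:
play_rows --pt "3 -12 0" --pt "3 -13 0" --pt "3 -13 0" --pt "3 -13 0" --turn '[0, 0, 0, 0]'

```text
time_s: 40.2
tcp_pos: [0.4806, -0.3482, 0.1386]
tcp_rot: [-0.04, 0.999, 0.001, -0.001]
force: [-0.0, 0.7, -0.3]
gripper_width: 0.599
grip_force: 0.0
```

```bash
python3 g.py 0.4825 -0.350 0.051
```

```text
slide [-1.9 -2.2 87.6] turn 0.001 pos [ 0.4806 -0.3482  0.1386] t 40.2 z [-0.002  0.002 -1.   ] J6 -2.35
```

Call:
play_rows --pt "-1 -1 10" --pt "-1 -1.5 30" --pt "-1 -1.5 52" --pt "-1 -1.5 71" --pt "-1 -1.5 82" --pt "-1 -1.5 86.5" --pt "-1 -1.5 86.5" --pt "-1 -1.5 86.5" --turn '[0, 0, 0, 0, 0, 0, 0, 0]'

```text
time_s: 40.87
tcp_pos: [0.4826, -0.3513, 0.0534]
tcp_rot: [-0.04, 0.999, -0.0, 0.0]
force: [0.6, 0.3, 0.1]
gripper_width: 0.597
grip_force: 0.0
```

Call:
play_rows --pt "0 0 0" --pt "0 0 0" --pt "0 0 0" --pt "0 0 0" --pt "0 0 0" --pt "0 0 0" --pt "0 0 0" --pt "0 0 0" --turn '[0, 0, 0, 0, 0, 0, 0, 0]' --jaw 1 --squeeze 30

```text
time_s: 41.53
tcp_pos: [0.483, -0.3521, 0.0545]
tcp_rot: [-0.04, 0.999, -0.001, 0.001]
force: [-0.1, 1.5, 5.8]
gripper_width: 0.342
grip_force: 29.7
```

Call:
play_rows --pt "0 0 -4" --pt "0 0 -12" --pt "0 0 -26" --pt "0 0 -42" --pt "0 0 -54" --pt "0 0 -60" --pt "0 0 -60" --pt "0 0 -60" --turn '[0, 0, 0, 0, 0, 0, 0, 0]'

```text
time_s: 42.2
tcp_pos: [0.4822, -0.3517, 0.1137]
tcp_rot: [-0.04, 0.999, -0.0, 0.0]
force: [-0.3, 0.6, -1.5]
gripper_width: 0.342
grip_force: 29.6
```

```bash
python3 g.py 0.5575 -0.0155 0.11
```

```text
slide [-102.   329.1    3.5] turn 0.0 pos [ 0.4822 -0.3517  0.1137] t 42.2 z [ 0.001 -0.001 -1.   ] J6 -2.35
```

Call:
play_rows --pt "-3 10 0" --pt "-10 33 0" --pt "-20 66 0" --pt "-31 101 0" --pt "-42 136 0" --pt "-53 171 0" --pt "-64 206 0" --pt "-75 241 0" --pt "-86 276 1" --pt "-95 305 2" --pt "-100 322 3" --pt "-102 328 3" --turn '[0, 0, 0, 0, 0, 0, 0, 0, 0, 0, 0, 0]'

```text
time_s: 43.2
tcp_pos: [0.5563, -0.0127, 0.1088]
tcp_rot: [-0.042, 0.999, 0.001, -0.001]
force: [-0.1, 0.2, -0.2]
gripper_width: 0.348
grip_force: 29.7
```

Call:
play_rows --pt "0 0 0" --pt "0 0 0" --pt "0 0 0" --turn '[0, 0, 0]'

```text
time_s: 43.45
tcp_pos: [0.5568, -0.0174, 0.1097]
tcp_rot: [-0.04, 0.999, -0.0, -0.001]
force: [0.8, 0.6, -1.4]
gripper_width: 0.338
grip_force: 29.7
```

```bash
python3 g.py 0.5575 -0.0152 0.0607
```

```text
slide [-0.9  2.1 49. ] turn -0.001 pos [ 0.5568 -0.0174  0.1097] t 43.45 z [-0.001 -0.    -1.   ] J6 -1.76
```

Call:
play_rows --pt "-0.5 1.5 6" --pt "-0.5 1.5 16" --pt "-0.5 1.5 27" --pt "-0.5 1.5 36" --pt "-0.5 1.5 42" --pt "-0.5 1.5 45" --pt "-0.5 1.5 46.5" --pt "-0.5 1.5 47.5" --pt "-0.5 1.5 48" --pt "-0.5 1.5 48.4" --pt "-0.5 1.5 48.4" --pt "-0.5 1.5 48.4" --turn '[0, 0, 0, 0, 0, 0, 0, 0, 0, 0, 0, 0]'

```text
time_s: 44.45
tcp_pos: [0.5581, -0.0148, 0.0621]
tcp_rot: [-0.04, 0.999, -0.0, 0.0]
force: [0.4, 0.1, -2.1]
gripper_width: 0.338
grip_force: 29.7
```

Call:
play_rows --pt "0 0 0.4" --pt "0 0 0.6" --pt "0 0 0.6" --pt "0 0 0.6" --turn '[0, 0, 0, 0]'

```text
time_s: 44.78
tcp_pos: [0.5582, -0.0148, 0.0616]
tcp_rot: [-0.04, 0.999, -0.0, 0.0]
force: [-0.6, 0.2, 1.9]
gripper_width: 0.339
grip_force: 29.8
```

Call:
play_rows --pt "0 0 0.4" --pt "0 0 0.4" --pt "0 0 0.4" --turn '[0, 0, 0]'

```text
time_s: 45.03
tcp_pos: [0.5583, -0.0148, 0.0615]
tcp_rot: [-0.04, 0.999, -0.0, 0.0]
force: [-1.7, 1.6, 5.1]
gripper_width: 0.345
grip_force: 30.0
```

Call:
play_rows --pt "0 0 -0.6" --pt "0 0 -0.6" --pt "0 0 -0.6" --pt "0 0 -0.6" --pt "0 0 -4" --pt "0 0 -14" --pt "0 0 -38" --pt "0 0 -70" --pt "0 0 -92" --pt "0 0 -97" --pt "0 0 -97" --turn '[0, 0, 0, 0, 0, 0, 0, 0, 0, 0, 0]' --jaw 0.4

```text
time_s: 45.95
tcp_pos: [0.5598, -0.0149, 0.1607]
tcp_rot: [-0.04, 0.999, -0.0, 0.003]
force: [-0.0, -0.3, 0.8]
gripper_width: 0.599
grip_force: 0.0
```

```bash
python3 g.py 0.5635 -0.3368 0.14
```

```text
slide [  22.2 -321.2   20.9] turn 0.0 pos [ 0.5598 -0.0149  0.1607] t 45.95 z [ 0.006 -0.    -1.   ] J6 -1.76
```

Call:
play_rows --pt "1 -10 0" --pt "2 -34 0" --pt "5 -68 2" --pt "7 -104 5" --pt "10 -140 8" --pt "12 -176 11" --pt "15 -212 14" --pt "17 -248 17" --pt "19 -282 19" --pt "21 -306 20" --pt "21 -320 20" --pt "21 -321 20" --turn '[0, 0, 0, 0, 0, 0, 0, 0, 0, 0, 0, 0]' --jaw 0

```text
time_s: 46.95
tcp_pos: [0.5611, -0.3391, 0.1356]
tcp_rot: [-0.038, 0.999, 0.0, -0.001]
force: [-0.1, 0.6, -0.3]
gripper_width: 0.997
grip_force: 0.0
```

Call:
play_rows --pt "0 0 0" --pt "0 0 0" --pt "0 0 0" --turn '[0, 0, 0]'

```text
time_s: 47.2
tcp_pos: [0.5624, -0.3345, 0.1372]
tcp_rot: [-0.041, 0.999, 0.001, -0.001]
force: [-0.4, -0.8, -0.7]
gripper_width: 1.0
grip_force: 0.0
```

```bash
python3 g.py 0.5635 -0.3368 0.058
```

```text
slide [-1.  -2.5 79.2] turn 0.002 pos [ 0.5624 -0.3345  0.1372] t 47.2 z [-0.001  0.001 -1.   ] J6 -2.26
```

Call:
play_rows --pt "-0.5 -1.5 10" --pt "-0.5 -1.5 28" --pt "-0.5 -1.5 48" --pt "-0.5 -1.5 66" --pt "-0.5 -1.5 75" --pt "-0.5 -1.5 78" --pt "-0.5 -1.5 78" --pt "-0.5 -1.5 78" --turn '[0, 0, 0, 0, 0, 0, 0, 0]'

```text
time_s: 47.87
tcp_pos: [0.5639, -0.338, 0.0603]
tcp_rot: [-0.04, 0.999, -0.0, 0.0]
force: [-0.1, -0.6, 0.3]
gripper_width: 0.998
grip_force: 0.0
```

Call:
play_rows --pt "0 0 0" --pt "0 0 0" --pt "0 0 0" --pt "0 0 0" --pt "0 0 0" --pt "0 0 0" --pt "0 0 0" --pt "0 0 0" --pt "0 0 0" --turn '[0, 0, 0, 0, 0, 0, 0, 0, 0]' --jaw 1 --squeeze 30

```text
time_s: 48.62
tcp_pos: [0.5638, -0.3384, 0.0609]
tcp_rot: [-0.04, 0.999, -0.0, 0.001]
force: [0.1, 1.3, 5.7]
gripper_width: 0.534
grip_force: 31.1
```

Call:
play_rows --pt "0 0 -4" --pt "0 0 -12" --pt "0 0 -26" --pt "0 0 -42" --pt "0 0 -54" --pt "0 0 -60" --pt "0 0 -60" --pt "0 0 -60" --turn '[0, 0, 0, 0, 0, 0, 0, 0]'

```text
time_s: 49.28
tcp_pos: [0.5634, -0.3381, 0.1203]
tcp_rot: [-0.04, 0.999, -0.0, 0.0]
force: [-0.2, 0.2, -1.9]
gripper_width: 0.528
grip_force: 30.9
```

```bash
python3 g.py 0.5642 -0.1009 0.115
```

```text
slide [-19.8 236.4   5.2] turn 0.0 pos [ 0.5634 -0.3381  0.1203] t 49.2833 z [ 0.001 -0.001 -1.   ] J6 -2.26
```

Call:
play_rows --pt "-1 10 0" --pt "-3 32 0" --pt "-6 62 0" --pt "-9 95 0" --pt "-11 130 1" --pt "-14 165 2" --pt "-16 195 3" --pt "-18 218 4" --pt "-19.5 232 5" --pt "-19.5 236 5" --pt "-19.5 236 5" --pt "-19.5 236 5" --turn '[0, 0, 0, 0, 0, 0, 0, 0, 0, 0, 0, 0]'

```text
time_s: 50.28
tcp_pos: [0.5638, -0.1018, 0.1145]
tcp_rot: [-0.04, 0.999, -0.0, -0.0]
force: [0.3, -0.3, -1.4]
gripper_width: 0.53
grip_force: 31.0
```

Call:
play_rows --pt "0 0 0" --pt "0 0 0" --pt "0 0 0" --turn '[0, 0, 0]'

```text
time_s: 50.53
tcp_pos: [0.5639, -0.1024, 0.1147]
tcp_rot: [-0.039, 0.999, -0.0, 0.0]
force: [0.5, -0.9, -0.4]
gripper_width: 0.531
grip_force: 31.0
```

```bash
python3 g.py 0.5642 -0.1007 0.0673
```

```text
slide [-0.4  1.7 47.4] turn -0.001 pos [ 0.5639 -0.1024  0.1147] t 50.5333 z [ 0. -0. -1.] J6 -1.9
```

Call:
play_rows --pt "0 1 6" --pt "0 1 16" --pt "0 1 26" --pt "0 1 35" --pt "0 1 41" --pt "0 1 44" --pt "0 1 45.2" --pt "0 1 46" --pt "0 1 46.5" --pt "0 1 46.8" --pt "0 1 46.8" --pt "0 1 46.8" --turn '[0, 0, 0, 0, 0, 0, 0, 0, 0, 0, 0, 0]'

```text
time_s: 51.53
tcp_pos: [0.564, -0.1002, 0.0683]
tcp_rot: [-0.04, 0.999, -0.0, 0.0]
force: [0.1, -0.1, -1.8]
gripper_width: 0.529
grip_force: 31.0
```

Call:
play_rows --pt "0 0 0.4" --pt "0 0 0.6" --pt "0 0 0.6" --pt "0 0 0.6" --turn '[0, 0, 0, 0]'

```text
time_s: 51.87
tcp_pos: [0.564, -0.1002, 0.0678]
tcp_rot: [-0.04, 0.999, -0.0, 0.0]
force: [-0.2, 0.6, 2.7]
gripper_width: 0.532
grip_force: 31.3
```

Call:
play_rows --pt "0 0 0.3" --pt "0 0 0.5" --pt "0 0 0.5" --turn '[0, 0, 0]'

```text
time_s: 52.12
tcp_pos: [0.5641, -0.1002, 0.0679]
tcp_rot: [-0.04, 0.999, -0.0, 0.0]
force: [-1.8, 0.9, 6.9]
gripper_width: 0.53
grip_force: 31.7
```

Contact. Release, rise and back off.

Call:
play_rows --pt "0 0 -0.7" --pt "0 0 -0.7" --pt "0 0 -0.7" --pt "0 0 -0.7" --pt "0 0 -4" --pt "0 0 -14" --pt "0 0 -38" --pt "0 0 -70" --pt "0 0 -102" --pt "0 0 -125" --pt "0 0 -130" --pt "0 0 -130" --turn '[0, 0, 0, 0, 0, 0, 0, 0, 0, 0, 0, 0]' --jaw 0.1

```text
time_s: 53.12
tcp_pos: [0.5656, -0.1006, 0.2001]
tcp_rot: [-0.04, 0.999, -0.001, 0.003]
force: [-1.0, -0.0, -0.7]
gripper_width: 0.901
grip_force: 0.0
```

Call:
play_rows --pt "5 -10 0" --pt "25 -25 0" --pt "50 -45 0" --pt "75 -65 0" --pt "100 -90 0" --pt "120 -115 0" --pt "135 -140 0" --pt "145 -155 0" --pt "150 -160 0" --pt "150 -160 0" --pt "150 -160 0" --turn '[0, 0, 0, 0, 0, 0, 0, 0, 0, 0, 0]'

```text
time_s: 54.03
tcp_pos: [0.426, -0.271, 0.1954]
tcp_rot: [-0.039, 0.999, 0.001, -0.001]
force: [0.3, -0.9, 0.2]
gripper_width: 0.9
grip_force: 0.0
```

```bash
python3 - <<'E'
from plant import cams
import cv2
a=cams.grab_frame("scene")["pixels"][:,:,::-1];b=cams.grab_frame("top")["pixels"][:,:,::-1]
import numpy as np
A=cv2.resize(a[60:320,190:450],(520,520),interpolation=cv2.INTER_CUBIC);B=cv2.resize(b[120:270,270:400],(280,323),interpolation=cv2.INTER_CUBIC)
o=np.zeros((520,800,3),np.uint8);o[:,:520]=A;o[:323,520:]=B;cv2.imwrite("pics/end.png",o)
E
```

```text
(no output)
```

View pics/end.png

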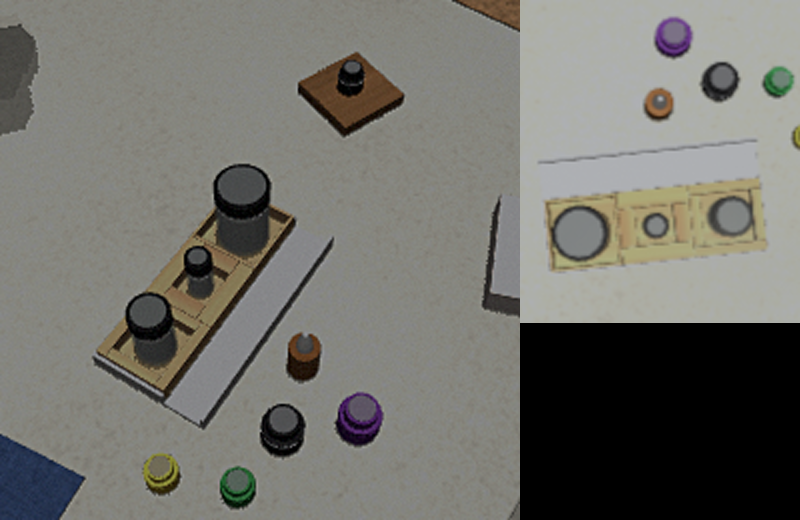

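In the end picture the jars stand upright in their own compartments: large (242,210), small (199,272), medium (151,330). The loupe stands on the block at (351,77), and the dropper at (304,356) is untouched.

```bash
python3 -c "
from plant import robot;print(robot.close_job())"
```

```text
the job is handed in; nothing more can be done
None
```

The job is handed in at about 54 s: the last picture showed the loupe upright on the middle of the block, all three jars upright in their own compartments, the dropper bottle where it was, and the gripper clear of everything.

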